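Pull the dust filter and show it to the light

ROBOT

A 6-joint arm with a two-finger parallel gripper is mounted at the origin on the work surface. World frame = base frame: x ahead of the robot, y to its left, z up, the work surface at z = 0. Lengths are in m, angles in rad, forces in N, time in s.
With the tool pointing down it reaches from about 0.4 to 0.825 m from the base axis. Payload 7 kg.
Tool frame: the origin (TCP) lies between the finger pads; the fingertips stand 11 mm ahead of it and the grasp point (between the pads) lies 8 mm behind it (arm.tips_ahead is the distance from the TCP to the fingertips, in m); z points along the fingers, x is the direction in which the jaws open and shut, and the axes are right-handed (so a half turn about z gives the same grasp; the last joint's range is limited). The gripper opens to 88 mm and grips with 3 to 60 N. Pads are 19 mm wide; open, the fingers measure 130 mm over their backs; the gripper's body (78 mm by 193 mm) begins 47 mm behind the grasp point.
Start: joints at [1.444, 0.359, 0.012, 0, -1.224, -0.288], TCP at [0.272, 0.618, 0.238] pointing down, gripper open.
Joint ranges: [-3.07, 3.07], [-1.43, 2.12], [-1.02, 1.25], [-3.03, 1.67], [-3.05, -0], [-3.03, 3.03]. Speed limits (rad/s): [2.39, 2.39, 3.01, 3.14, 3.14, 3.14].

INTERFACE

Orientations are given as [roll, pitch, yaw] about the fixed x, y, z axes, in that order (R = Rz(yaw) Ry(pitch) Rx(roll)).
In Python, from station import arm, optics, finder gives the robot as it stands. The module is installed in compiled form; this text tells all that it offers.
- The arm moves only by the tool apply_moves, never from a script. Its argument "increments" is one flat list of numbers, 6 for each row, row after row: the shift along the world's x, y, z in m, then the turn, a rotation vector about the world's x, y, z in rad. In form: [tx, ty, tz, rx, ry, rz, tx, ty, tz, rx, ry, rz, ...]. A call has 1 to 20 rows; each row shifts and turns the pose as measured when the row begins; what a row does not reach is not made up. A row lasts 1/12 s, in which the tool goes at most 41.7 mm and 7.16 degrees, less where a joint would pass 70% of its speed; a pose out of reach is approached as far as the arm can. A call with a gripper value outside its range is refused whole. "hand" is the closure, from 0 (fully open) to 1 (shut), set as the call begins (left out, the last holds). The fingers move at their own pace and stop on an object; "force" is the grip in N (left out, the last holds). Time passes only in rows, so rows that do not move let the fingers close. It gives the time, the measured TCP pose, the force and the opening at its end, in the units of the state.
- arm.get_state(): the state, without advancing time (a new reading comes with each control period).
- optics.grab_frame(name): name is "side" or "top"; returns the picture (420x560x3 uint8, red, green, blue); there is no depth.
- optics.camera_model(name): a dict with "fx", "fy", "cx", "cy" (pixels), "dist_coeffs" ([k1, k2, p1, p2, k3] as OpenCV has them; the pictures are not rectified), "world_to_cam" (4x4, takes a point from world to camera coordinates). Camera axes: x right, y up, looking along -z (the intrinsics and any distortion apply to the point x, -y, -z); pixel columns grow to the right and rows downward; lengths in m; the calibration is good to about 2 mm. A picture is of the moment at which its call begins. camera_model takes no time and is no camera call.
- arm.job_done(): hands the job in, once; it reports no verdict.
Trained networks look in the newest picture that a camera, given by its name, has taken for a name from the list of things; names that differ only in an ending like _2 or _b are one class to them, and where a whole thing is asked for, a point or a joint stands for the part that bears it (a point fixed in the world has none). Each returns a list of dicts, best first, with "conf" (0 to 1); they miss things now and then, are a little off and sometimes report something else, mostly with a low value. They report only what shows in the picture. A call takes as long as a camera call. They do not tell look-alikes from the thing itself.
- finder.find_in(camera, name): "box" ([left, top, right, bottom] in pixels, round what is visible of it).
- finder.landmark_of(camera, name): "point" ([column, row] in pixels: a listed point, or the origin of a listed thing).
The state is a dict: "t": time; "q": joint angles; "qd": joint speeds; "joint_efforts": joint torques, N m; "eef_pos": TCP position; "ee_rot": TCP orientation; "force": force on the tool from outside, world axes, zero at the start; "moment": the same for the moment, N m; "width": finger opening in m.
Only numpy, scipy, OpenCV 4.12 (cv2) and the standard library are available. Lean on these libraries where they do the work, as an engineer would, in place of code of your own. Each camera call takes 0.05 s, during which the arm holds its last target. There are 200 camera calls.

TASK

On the dust filter box, swing the flap up by its red tab until it stands upright on its own, then draw the orange filter cassette straight up out of its slot, leaving the grey pre-filter in place and the flap open. Present the cassette at the inspection light for a check for tears: hold it upright and still about 7 cm in front of the middle of the lit face (the viewing point), its broad face turned square to the light, touching neither light nor bench. Finish still holding it there, and leave the glue bottle, mallet and hand plane where they are.

Things in the scene. Friction and masses are not known exactly. Their poses are not given: they have to be found in the camera images.
- housing: Fixed green dust filter box. Origin: centre of the filter well's underside; x points from the tab side (near the robot) to the hinge side, y along the hinge, z up. Well 140 (x) by 210 (y) by 140 mm high outside, walls 5 mm. Behind it, x = 71 to 191 mm, a grey motor block with a black drum, up to 150 mm high, and a hose stub reaching y = -155 mm.
- flap (a joint): Angle of the white flap covering the well, hinged along the far (+x) rim: 0 = shut, lying on the rim at 140 mm height, 1.57 = upright, 1.9 = stop, leaning back. A stiff hinge (about 0.28 N m): the flap (250 g, 145 mm long, 212 mm wide, 6 mm thick) stays at whatever angle it is left, and may start slightly ajar.
- flap_tab (a point): Middle of the gripping length of the red tab that sticks out forwards from the middle of the flap's free edge: a bar 14 mm thick (along y of the box), 20 mm high, projecting 49 mm beyond the flap's edge; this point is 25 mm beyond that edge and 170 mm from the hinge line, level with it when shut (143 mm above the bench). Axes turn with the flap and equal the box's when shut.
- flap_hinge (a point): Point on the flap's hinge line, mid-length, 140 mm above the bench; its y axis is the hinge line, and turns with the flap. The tab point circles about this line.
- filter_center (a point): Centre of the orange cassette with pleated white faces, half-way up its 112 mm height; z up, y normal to the broad faces. Frame 100 (x) by 14 (y) by 80 mm high; on top, in the middle, a grip block 34 (x) by 16 (y) by 32 mm high. 110 to 225 g. At the start it is hidden under the flap, standing in its slot, top 13 mm below the flap.
- filter_grip (a point): Centre of the orange cassette's grip block (16 mm thick along y), 40 mm above filter_center and 96 mm above the cassette's underside; with the cassette in its slot, 111 mm above the bench.
- prefilter_center (a point): Centre of the grey pre-filter cassette with black faces, of the same shape and size, in the other slot. Leave it there.
- light: Fixed standing inspection light: black panel 200 mm wide (y), 22 mm thick (x), its top 165 mm above the bench, with a bright face 176 by 116 mm on its -x side, on a foot 90 by 120 mm. Origin: underside, under the middle of the panel; x is normal to the panel, and -x points out of the lit face.
- light_spot (a point): The viewing point where the cassette's centre is to be held: 70 mm out from the middle of the lit face (along -x of the light), 120 mm above the bench. Axes as the light's.
- glue_center (a point): Centre of the yellow glue bottle, 56 mm across and 150 mm tall, standing. Leave alone.
- mallet_center (a point): Centre of the head (55 by 110 by 60 mm) of a wooden mallet lying on the bench, its 26 mm handle reaching 225 mm from here along its -x. Leave alone.
- plane_center (a point): Centre of the body (160 by 50 by 35 mm) of a wooden hand plane, its iron rising to about 80 mm above the bench. Leave alone.
- filter: The orange cassette itself (see filter_center); origin at the middle of its underside.
- well_floor (a point): Centre of the well's inner floor, 15 mm above the bench; axes as the housing's. Two slots for upright plates lying along x stand on it at y = +38.5 and -38.5 mm, with guides 45 mm high and about 3 mm play around a cassette. Either cassette may be in either slot.
Mind the look-alikes: they are no part of the job. Several things have the shape of the light; the one meant has the colours described above.

How it is judged:
On the way, in this order (a step that is already met when the one before it is completed fails the run):
1. the flap is swung up until it stands (more than 1.3 rad) (value of joint flap above 1.3 rad), for 0.2 s.
2. the orange cassette is lifted clear above the well, with the flap standing open (z of filter_center in the frame of housing above 0.196 m and value of joint flap above 1.3 rad and contact force between the fingers and filter above 0.5 N), for 0.1 s.
At the end, for the whole second after the job is handed in: Fingers hold the orange cassette still, centre within 40 mm of the viewing point and over 75 mm up, upright within 0.2 rad, square to the light within 0.26 rad, not touching it; flap open beyond 1.3 rad; pre-filter within 30 mm, bottle, mallet and plane within 40 mm of their places (distance between filter_center and light_spot below 0.04 m and angle between the y axis of filter_center and the x axis of light, either way round below 0.26 rad and angle between filter_center's own z axis and vertical below 0.2 rad and contact force between the fingers and filter above 0.5 N and contact force between filter and light below 0.2 N and height (world z) of filter_center above 0.075 m and linear speed of filter below 0.03 m/s and value of joint flap above 1.3 rad and distance of prefilter_center from where it was at the start of the episode below 0.03 m and distance of each of glue_center, mallet_center, plane_center from where it was at the start of the episode below 0.04 m); the arm keeps its last pose, push and grip.
It fails at once if the glue bottle is pushed more than 4 cm from its place or knocked over (distance of glue_center from where it was at the start of the episode above 0.04 m).
It fails at once if the mallet is pushed more than 4 cm from its place or knocked over (distance of mallet_center from where it was at the start of the episode above 0.04 m).
It fails at once if the hand plane is pushed more than 4 cm from its place or knocked over (distance of plane_center from where it was at the start of the episode above 0.04 m).
It fails at once if the grey pre-filter is drawn out of its slot (distance of prefilter_center from where it was at the start of the episode above 0.03 m).
It also fails if it takes over 58 s, if anything falls off the work surface, if the arm or the gripper's body presses on something with over 40 N, if the wrist force passes 120 N, or if a joint passes its speed limit or range.

## Working session

There is one attempt and no reset: what is moved stays moved. The work goes in short steps, Python scripts to look and compute and a tool call to move; the robot and the scene stay as the last step left them, time stands still between calls to the robot, and variables do not carry over. Pictures are saved under pics/ and viewed, about 8 in all and at most 12, crops included, and the job is handed in when it is done.

Besides the shell and the picture viewer there is one more tool, called after "Request:" as name(argument=value, ...), one argument or row to a line, values as JSON. apply_moves: Moves the arm, as the interface text tells. Its arguments: {"type":"object","properties":{"increments":{"type":"array"},"hand":{"type":"number"},"force":{"type":"number"}},"required":["increments"]}

```bash
mkdir -p pics
cat > h.py <<'E'
import numpy as np, cv2
from station import arm, optics, finder
def cam(n):
    m=optics.camera_model(n); K=np.array([[m['fx'],0,m['cx']],[0,m['fy'],m['cy']],[0,0,1.]])
    return K,np.array(m['dist_coeffs'],float),np.array(m['world_to_cam'])
def proj(n,P):
    K,d,T=cam(n); P=np.atleast_2d(P).astype(float)
    c=(P@T[:3,:3].T+T[:3,3])*[1,-1,-1]
    return cv2.projectPoints(c,np.zeros(3),np.zeros(3),K,d)[0][:,0]
def ray(n,px):
    K,d,T=cam(n); u=cv2.undistortPoints(np.array([[px]],float),K,d)[0,0]
    R=T[:3,:3]; return -R.T@T[:3,3], R.T@np.array([u[0],-u[1],-1])
def atz(n,px,z):
    o,v=ray(n,px); return o+v*(z-o[2])/v[2]
def tri(p1,p2):
    (a,u),(b,v)=ray('side',p1),ray('top',p2)
    s=np.linalg.lstsq(np.c_[u,-v],b-a,rcond=None)[0]
    return (a+u*s[0]+b+v*s[1])/2, np.linalg.norm(a+u*s[0]-b-v*s[1])
def save(n,f):
    im=optics.grab_frame(n); cv2.imwrite(f,im[:,:,::-1]); return im
E
python3 - <<'E'
from h import *
np.set_printoptions(precision=3,suppress=True)
for n in('side','top'):
    save(n,f'pics/{n}0.png'); o,v=ray(n,(280,210)); print(n,o,v)
    for k in('housing','flap_tab','flap_hinge','light','light_spot','glue_center','mallet_center','plane_center'):
        r=finder.landmark_of(n,k); print(k,[(np.round(x['point']),round(x['conf'],2)) for x in r[:4]])
a,b=[cv2.imread(f'pics/{n}0.png') for n in('side','top')]
s=arm.get_state();print(s['t'],s['eef_pos'],s['ee_rot'],s['force'],s['width'])
E
```

```text
side [-0.046 -0.951  1.109] [ 0.373  0.676 -0.636]
housing [(array([314., 279.]), 0.8), (array([322., 346.]), 0.23)]
flap_tab [(array([280., 247.]), 0.89)]
flap_hinge [(array([339., 236.]), 0.67)]
light [(array([246., 207.]), 0.72), (array([170., 224.]), 0.68), (array([235., 167.]), 0.65)]
light_spot [(array([152., 213.]), 0.85), (array([237., 193.]), 0.76), (array([221., 153.]), 0.64)]
glue_center [(array([379., 350.]), 0.87)]
mallet_center [(array([325., 345.]), 0.87)]
plane_center [(array([306., 182.]), 0.71)]
top [0.22  0.04  1.462] [ 0.226  0.003 -0.974]
housing [(array([315., 214.]), 0.97), (array([388., 242.]), 0.47)]
flap_tab [(array([318., 234.]), 0.92)]
flap_hinge [(array([322., 185.]), 0.61)]
light [(array([201., 298.]), 0.77), (array([212., 225.]), 0.64)]
light_spot [(array([208., 318.]), 0.9), (array([218., 235.]), 0.59), (array([151., 220.]), 0.59)]
glue_center [(array([416., 214.]), 0.89)]
mallet_center [(array([388., 240.]), 0.88)]
plane_center [(array([207., 160.]), 0.95)]
0.9 [0.272 0.618 0.238] [ 3.142  0.    -1.986] [ 0.868  0.338 -0.235] 0.08773236857153033
```

View pics/side0.png

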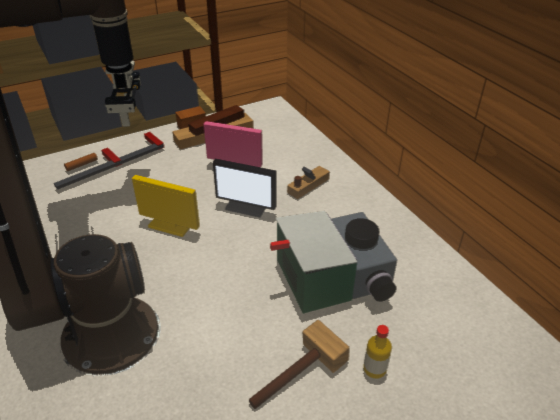

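View pics/top0.png

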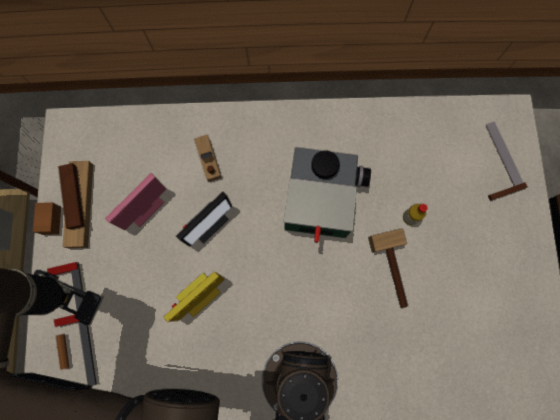

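The side picture shows three light-shaped panels: yellow (166,205), black with a white face (245,187) and pink (233,145). In the top view they are at (195,297), (206,221) and (137,203). The black one with the bright face is the light meant. There is only one box with a red tab: side (280,245), top (318,234). Next is a close crop for the corners.

Run:
```python
from h import *
a=cv2.imread('pics/side0.png');b=cv2.imread('pics/top0.png')
c=[cv2.resize(i[y:y+h,x:x+w],(400,300),interpolation=cv2.INTER_CUBIC) for i,x,y,w,h in((a,260,195,160,120),(b,260,140,160,120),(a,195,140,100,75),(b,160,180,100,75))]
cv2.imwrite('pics/crop1.png',np.vstack([np.hstack(c[:2]),np.hstack(c[2:])]))
np.set_printoptions(precision=3,suppress=True)
print('tab',tri((280,247),(318,234)),'hinge',tri((339,236),(322,185)))
print('light',tri((246,207),(212,225)),'spot',tri((237,193),(218,235)))
for k,s,t in(('glue',(379,350),(416,214)),('mal',(325,345),(388,240)),('plane',(306,182),(207,160))):print(k,tri(s,t))
```

```text
tab (array([ 0.444, -0.068,  0.156]), np.float64(0.0027494845076575505)) hinge (array([ 0.605, -0.091,  0.141]), np.float64(0.003708227585298073))
light (array([0.511, 0.278, 0.013]), np.float64(0.0034354589785364703)) spot (array([0.463, 0.242, 0.11 ]), np.float64(0.005019475455894975))
glue (array([ 0.517, -0.4  ,  0.075]), np.float64(0.004709992292129311))
mal (array([ 0.436, -0.308,  0.039]), np.float64(0.0030513138067529344))
plane (array([0.741, 0.294, 0.02 ]), np.float64(0.0028423137451435844))
```

View pics/crop1.png

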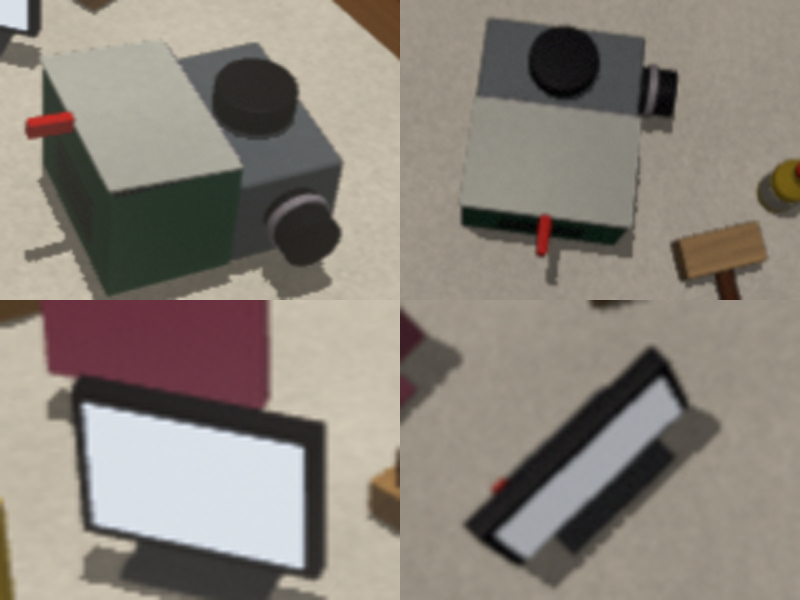

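```bash
cat > fit.py <<'E'
from h import *
from scipy.optimize import least_squares
np.set_printoptions(precision=3,suppress=True)
def T(p,yaw,P):
    c,s=np.cos(yaw),np.sin(yaw); return np.asarray(P)@np.array([[c,-s,0],[s,c,0],[0,0,1]]).T+[p[0],p[1],0]
def fl(th,r,y,z): # flap-local: r from hinge toward tab, z above hinge line
    return [.07-r*np.cos(th)+z*np.sin(th)*1, y, .14+r*np.sin(th)+z*np.cos(th)]
if __name__=='__main__':
    H={'side':[(276.8,218.2),(304.8,271.8),(356.8,262.2),(327.2,211.8),(304,311.8),(352,299.8),(276.8,266.2)],
       'top':[(284.8,222),(352.8,231.2),(356,182.8),(290,178.8),(348,237.2),(286,231.2)]}
    def fh(p):
        th=p[3]; F=[fl(th,.145,.106,.006),fl(th,.145,-.106,.006),fl(th,0,-.106,.006),fl(th,0,.106,.006)]
        b1=[-.07,-.105,0];b2=[.07,-.105,0];b3=[-.07,.105,0]
        return np.r_[(proj('side',T(p,p[2],F+[b1,b2,b3]))-H['side']).ravel(),(proj('top',T(p,p[2],F+[b1,b3]))-H['top']).ravel()]
    r=least_squares(fh,[.53,-.08,-.1,.05],loss='soft_l1');print('housing x y yaw flap',r.x);print(fh(r.x).reshape(-1,2).round(1).tolist())
    p=r.x
    for k,P in(('hinge',[.07,0,.14]),('tab',fl(p[3],.17,0,.003)),('slot+',[0,.0385,.111]),('slot-',[0,-.0385,.111])):print(k,T(p,p[2],[P])[0])
    L={'side':[(215,165.5),(271.25,176.75),(271.25,207.5),(217,196.75)],'top':[(183.25,239.25),(226.25,199.25),(232,207),(192,245.5)]}
    def flt(p):
        C=T(p,p[2],[[-.011,y*.088,p[3]+z*.058] for y,z in((1,1),(-1,1),(-1,-1),(1,-1))])
        return np.r_[(proj('side',C)-L['side']).ravel(),(proj('top',C)-L['top']).ravel()]
    r=least_squares(flt,[.51,.278,.7,.1],loss='soft_l1');print('light x y yaw zc',r.x);print(flt(r.x).reshape(-1,2).round(1).tolist())
    print('spot',T(r.x,r.x[2],[[-.081,0,.12]]))
E
python3 fit.py
```

```text
housing x y yaw flap [ 0.541 -0.083 -0.154  0.098]
[[-1.0, -0.0], [0.3, 0.2], [1.8, -0.2], [-2.3, -0.9], [0.0, 2.6], [0.8, 0.9], [0.2, -5.6], [-0.4, 0.2], [0.9, -0.7], [1.0, 3.6], [-0.1, -0.3], [-1.8, 0.7], [-1.2, -0.7]]
hinge [ 0.61  -0.094  0.14 ]
tab [ 0.443 -0.068  0.16 ]
slot+ [ 0.547 -0.045  0.111]
slot- [ 0.535 -0.121  0.111]
light x y yaw zc [0.51  0.282 0.76  0.098]
[[0.6, 0.4], [-0.5, -0.0], [-0.3, -0.3], [1.2, -0.6], [1.2, 0.2], [-0.1, 0.2], [-1.4, 1.1], [0.3, -0.4]]
spot [[0.451 0.226 0.12 ]]
```

Request:
apply_moves(
  increments=[0, 0, 0.03, 0, 0, 0, 0, 0, 0.03, 0, 0, 0, 0.018, -0.032, 0, 0, 0, 0.026, 0.018, -0.032, 0, 0, 0, 0.026, 0.018, -0.032, 0, 0, 0, 0.026, 0.018, -0.032, 0, 0, 0, 0.026, 0.018, -0.032, 0, 0, 0, 0.026, 0.018, -0.032, 0, 0, 0, 0.026, 0.018, -0.032, 0, 0, 0, 0.026, 0.018, -0.032, 0, 0, 0, 0.026, 0.018, -0.032, 0, 0, 0, 0.026, 0.018, -0.032, 0, 0, 0, 0.026, 0, -0.033, 0, 0, 0, 0, 0, -0.033, 0, 0, 0, 0, 0, -0.033, 0, 0, 0, 0, 0, -0.033, 0, 0, 0, 0, 0, -0.033, 0, 0, 0, 0, 0, -0.033, 0, 0, 0, 0],
  hand=0.4,
  force=5,
)

```text
t: 2.4
eef_pos: [0.4546, 0.0804, 0.2993]
ee_rot: [-3.136, 0.002, -1.704]
force: [1.7, -0.3, 0.2]
width: 0.0528
```

Request:
apply_moves(
  increments=[-0.004, -0.035, 0, 0, 0, -0.01, -0.004, -0.035, 0, 0, 0, -0.01, -0.004, -0.035, 0, 0, 0, 0, -0.004, -0.03, 0, 0, 0, 0, 0, -0.01, 0, 0, 0, 0, 0, 0, -0.03, 0, 0, 0, 0, 0, -0.03, 0, 0, 0, 0, 0, 0, 0, 0, 0],
)

```text
t: 3.07
eef_pos: [0.4358, -0.078, 0.2422]
ee_rot: [-3.125, 0.006, -1.731]
force: [-1.0, 0.1, -0.7]
width: 0.0524
```

Run:
```python
from fit import *
s=arm.get_state();print(s['t'],s['eef_pos'],s['ee_rot'],s['force'],s['width'])
a=save('side','pics/a.png')[170:290,220:380];b=save('top','pics/b.png')[160:280,240:400]
cv2.imwrite('pics/c2.png',cv2.resize(np.hstack([a,b])[:,:,::-1],(800,300),interpolation=cv2.INTER_CUBIC))
for n in('side','top'):print([(x['point'],x['conf']) for x in finder.landmark_of(n,'flap_tab')])
print('yellow',tri((170,224),(201,298)))
```

```text
3.0667 [ 0.436 -0.078  0.242] [-3.125  0.006 -1.731] [-0.958  0.067 -0.731] 0.052395422691457805
[([282.7, 245.7], 0.91)]
[([320.5, 235.7], 0.83)]
yellow (array([0.269, 0.314, 0.012]), np.float64(0.00014030571470639389))
```

View pics/c2.png

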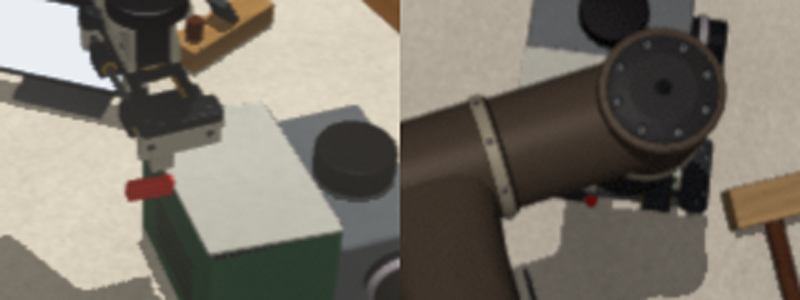

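The crop shows the jaws above the red tab (side crop, tab at 150,187), about 10 mm too far towards -y. I'll correct that, go down and close.

Request:
apply_moves(
  increments=[0.001, 0.01, 0, -0.015, -0.005, 0.005, 0, 0, -0.03, 0, 0, 0, 0, 0, -0.03, 0, 0, 0, 0, 0, -0.025, 0, 0, 0, 0, 0, -0.005, 0, 0, 0, 0, 0, 0, 0, 0, 0],
)

```text
t: 3.77
eef_pos: [0.4488, -0.0631, 0.1672]
ee_rot: [-3.09, -0.002, -1.717]
force: [0.4, -0.7, 0.7]
width: 0.0529
```

Request:
apply_moves(
  increments=[0, 0, 0, 0, 0, 0, 0, 0, 0, 0, 0, 0, 0, 0, 0, 0, 0, 0, 0, 0, 0, 0, 0, 0, 0, 0, 0, 0, 0, 0, 0, 0, 0, 0, 0, 0, 0, 0, 0, 0, 0, 0, 0, 0, 0, 0, 0, 0],
  hand=1,
  force=6,
)

```text
t: 4.43
eef_pos: [0.4528, -0.0658, 0.1755]
ee_rot: [-3.081, -0.006, -1.714]
force: [3.7, -8.0, -2.7]
width: 0.0143
```

Run:
```python
from fit import *
s=arm.get_state();print(s)
a=save('side','pics/a3.png')[190:290,240:375]
cv2.imwrite('pics/c3.png',cv2.resize(a[:,:,::-1],(675,500),interpolation=cv2.INTER_CUBIC))
s=arm.get_state();print(s['t'],s['eef_pos'],s['ee_rot'],s['force'],s['width'])
```

```text
{'t': 4.4333, 'q': array([ 0.317,  0.01 , -0.599,  0.041, -0.911,  1.086]), 'qd': array([-0.011, -0.006, -0.003,  0.026, -0.003, -0.001]), 'joint_efforts': array([  5.532, -28.544,  27.769,   3.249,   0.422,   0.02 ]), 'eef_pos': array([ 0.453, -0.066,  0.175]), 'ee_rot': array([-3.081, -0.006, -1.714]), 'force': array([ 3.733, -8.022, -2.7  ]), 'moment': array([-2.608, -1.133, -0.166]), 'width': 0.014250350822899212}
4.4833 [ 0.453 -0.066  0.175] [-3.081 -0.006 -1.715] [  1.587 -10.544  -2.503] 0.01397335961064022
```

View pics/c3.png

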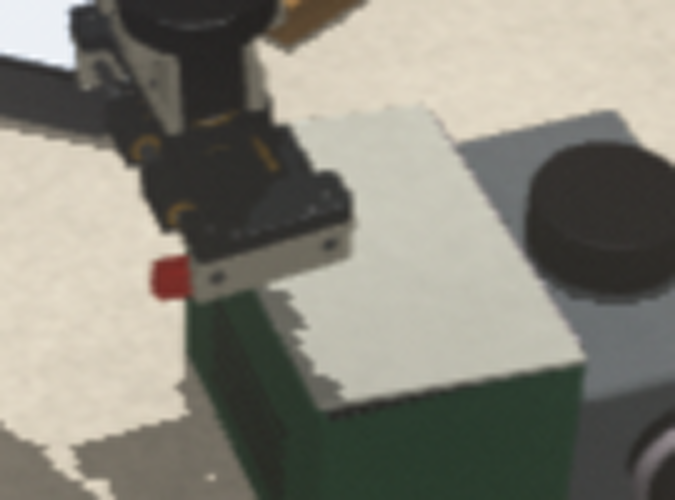

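The side crop shows the gripper at the tab (tip visible at 170,278), but the measured height says the hold is shallow and it drifted during closing. I'll regrip deeper and further out on the tab.

Request:
apply_moves(
  increments=[0, 0, 0, 0, 0, 0, 0, 0, 0, 0, 0, 0, -0.005, 0, 0, 0, -0.06, 0, 0, 0, 0, 0, 0, 0, 0, 0, 0, 0, 0, 0],
  hand=0.6,
)

```text
t: 4.9
eef_pos: [0.4481, -0.0664, 0.1761]
ee_rot: [-3.019, 0.003, -1.716]
force: [0.7, 0.5, -0.2]
width: 0.0345
```

Request:
apply_moves(
  increments=[0, 0, 0, 0, 0, 0, 0, 0, 0, 0, 0, 0],
)

```text
t: 5.07
eef_pos: [0.4482, -0.066, 0.1766]
ee_rot: [-3.019, 0.003, -1.716]
force: [0.0, 0.5, 0.6]
width: 0.0351
```

Request:
apply_moves(
  increments=[-0.008, 0, 0, 0, 0.12, 0, 0, 0, -0.012, 0, 0, 0, 0, 0, -0.012, 0, 0, 0, 0, 0, 0, 0, 0, 0, 0, 0, 0, 0, 0, 0],
)

```text
t: 5.48
eef_pos: [0.4393, -0.0659, 0.1515]
ee_rot: [3.137, -0.015, -1.714]
force: [0.3, -0.1, 0.3]
width: 0.0347
```

Request:
apply_moves(
  increments=[0, 0, 0, 0, 0, 0, 0, 0, 0, 0, 0, 0, 0, 0, 0, 0, 0, 0, 0, 0, 0, 0, 0, 0, 0, 0, 0, 0, 0, 0, 0, 0, 0, 0, 0, 0],
  hand=1,
  force=10,
)

```text
t: 5.98
eef_pos: [0.4397, -0.0638, 0.1523]
ee_rot: [3.141, -0.011, -1.715]
force: [1.5, -3.9, -3.3]
width: 0.0143
```

Request:
apply_moves(
  increments=[0.005, -0.001, 0.025, 0, 0, 0, 0.009, -0.001, 0.024, 0, 0, 0, 0.012, -0.002, 0.023, 0, 0, 0, 0, 0, 0, 0, 0, 0],
)

```text
t: 6.32
eef_pos: [0.4637, -0.0679, 0.2258]
ee_rot: [3.138, -0.011, -1.715]
force: [4.7, -2.0, -1.0]
width: 0.0141
```

Request:
apply_moves(
  increments=[0.017, -0.002, 0.02, 0, 0, 0, 0.018, -0.003, 0.018, 0, 0, 0, 0.021, -0.003, 0.015, 0, 0, 0, 0.023, -0.003, 0.012, 0, 0, 0, 0, 0, 0, 0, 0, 0],
)

```text
t: 6.73
eef_pos: [0.5381, -0.0805, 0.2922]
ee_rot: [3.128, -0.012, -1.717]
force: [3.7, 2.3, -1.0]
width: 0.014
```

Request:
apply_moves(
  increments=[0.024, -0.004, 0.009, 0, 0, 0, 0.025, -0.004, 0.005, 0, 0, 0, 0.025, -0.004, 0.001, 0, 0, 0, 0.018, -0.003, -0.001, 0, 0, 0, 0, 0, 0, 0, 0, 0],
)

```text
t: 7.15
eef_pos: [0.6291, -0.0958, 0.3072]
ee_rot: [3.125, -0.01, -1.718]
force: [0.3, 0.6, -0.2]
width: 0.0145
```

Request:
apply_moves(
  increments=[0, 0, 0, 0, 0, 0, 0, 0, 0, 0, 0, 0, 0, 0, 0, 0, 0, 0, 0, 0, 0, 0, 0, 0],
  hand=0.55,
)

```text
t: 7.48
eef_pos: [0.6273, -0.0958, 0.3057]
ee_rot: [3.123, -0.011, -1.718]
force: [-0.2, -0.5, 0.5]
width: 0.0355
```

Request:
apply_moves(
  increments=[0, 0, 0.025, 0, 0, 0, 0, 0, 0.035, 0, 0, 0, 0, 0, 0.035, 0, 0, 0, -0.034, 0.005, 0, 0, 0, 0, -0.034, 0.005, 0, 0, 0, 0, -0.034, 0.005, 0, 0, 0, 0, -0.034, 0.005, 0, 0, 0, 0, -0.034, 0.005, 0, 0, 0, 0, -0.034, 0.005, 0, 0, 0, 0, -0.034, 0.005, 0, 0, 0, 0, 0, 0, 0, 0, 0, 0],
)

```text
t: 8.4
eef_pos: [0.3733, -0.061, 0.4017]
ee_rot: [3.123, -0.009, -1.718]
force: [0.7, -0.2, -0.3]
width: 0.0392
```

Run:
```python
from fit import *
for n in('side','top'):
  save(n,f'pics/{n}4.png')
  for k in('filter_grip','filter_center','prefilter_center','flap_tab'):print(n,k,[(x['point'],x['conf']) for x in finder.landmark_of(n,k)])
a=cv2.imread('pics/side4.png')[150:310,250:410];b=cv2.imread('pics/top4.png')[130:290,240:400]
cv2.imwrite('pics/c4.png',cv2.resize(np.hstack([a,b]),(800,400),interpolation=cv2.INTER_CUBIC))
p=[.541,-.083,-.154]
for y in(.0385,-.0385):
  P=T(p,p[2],[[0,y,.111]]);print(P,proj('side',P),proj('top',P))
```

```text
side filter_grip [([312.5, 238.5], 0.84)]
side filter_center [([308.9, 249.5], 0.66), ([312.6, 278.8], 0.53)]
side prefilter_center [([322.3, 271.2], 0.87)]
side flap_tab [([348.8, 185.5], 0.78)]
top filter_grip [([223.0, 236.7], 0.52), ([330.7, 163.0], 0.49)]
top filter_center []
top prefilter_center []
top flap_tab [([388.8, 238.5], 0.48)]
[[ 0.547 -0.045  0.111]] [[309.966 241.444]] [[308.052 205.213]]
[[ 0.535 -0.121  0.111]] [[321.179 260.512]] [[332.096 208.056]]
```

View pics/c4.png

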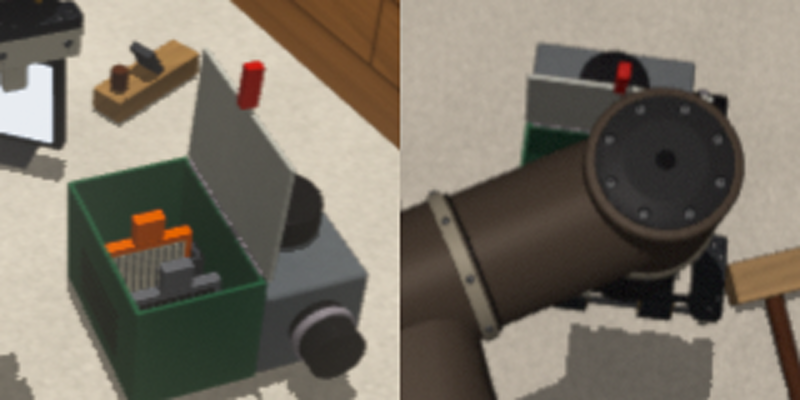

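The side crop shows the flap standing with its red tab up. The orange cassette is in the far (+y) slot with its grip at full-image (309.6,242.4), and the model predicted (310.0,241.4). The grey one is nearer the camera and matches too.

Request:
apply_moves(
  increments=[0.035, 0.003, 0, 0, 0, 0, 0.035, 0.003, 0, 0, 0, 0, 0.035, 0.003, 0, 0, 0, 0, 0.035, 0.003, 0, 0, 0, 0, 0.033, 0.003, 0, 0, 0, 0, 0, 0, -0.035, 0, 0, 0, 0, 0, -0.035, 0, 0, 0, 0, 0, -0.035, 0, 0, 0, 0, 0, -0.035, 0, 0, 0, 0, 0, -0.03, 0, 0, 0, 0, 0, 0, 0, 0, 0],
)

```text
t: 9.82
eef_pos: [0.5658, -0.0476, 0.2176]
ee_rot: [3.116, -0.015, -1.724]
force: [-1.4, -1.3, -1.3]
width: 0.0398
```

Request:
apply_moves(
  increments=[-0.019, 0.003, 0, 0.015, -0.025, 0, 0, 0, -0.02, 0, 0, 0, 0, 0, 0, 0, 0, 0],
)

```text
t: 10.07
eef_pos: [0.5475, -0.0453, 0.1965]
ee_rot: [3.135, 0.001, -1.725]
force: [-0.7, 0.1, -0.6]
width: 0.0396
```

Request:
apply_moves(
  increments=[0, 0, -0.022, 0, 0, 0, 0, 0, -0.022, 0, 0, 0, 0, 0, -0.022, 0, 0, 0, 0, 0, -0.015, 0, 0, 0, 0, 0, -0.006, 0, 0, 0, 0, 0, 0, 0, 0, 0],
)

```text
t: 10.57
eef_pos: [0.5567, -0.0453, 0.1186]
ee_rot: [-3.136, 0.002, -1.722]
force: [0.5, -0.8, 0.7]
width: 0.0393
```

Request:
apply_moves(
  increments=[-0.009, 0, 0, 0, 0, 0, 0, 0, -0.01, 0, 0, 0, 0, 0, 0, 0, 0, 0],
)

```text
t: 10.82
eef_pos: [0.55, -0.045, 0.1119]
ee_rot: [-3.131, 0.002, -1.722]
force: [0.3, 0.9, -1.0]
width: 0.0397
```

Request:
apply_moves(
  increments=[0, 0, 0, 0, 0, 0, 0, 0, 0, 0, 0, 0, 0, 0, 0, 0, 0, 0, 0, 0, 0, 0, 0, 0, 0, 0, 0, 0, 0, 0, 0, 0, 0, 0, 0, 0],
  hand=1,
  force=25,
)

```text
t: 11.32
eef_pos: [0.551, -0.0447, 0.1144]
ee_rot: [-3.128, 0.004, -1.721]
force: [-0.4, -0.5, -2.3]
width: 0.0156
```

Request:
apply_moves(
  increments=[0, 0, 0.012, 0, 0, 0, 0, 0, 0.015, 0, 0, 0, 0, 0, 0.015, 0, 0, 0, 0, 0, 0.015, 0, 0, 0, 0, 0, 0.015, 0, 0, 0, 0, 0, 0, 0, 0, 0],
)

```text
t: 11.82
eef_pos: [0.5484, -0.0452, 0.1866]
ee_rot: [-3.135, 0.002, -1.722]
force: [-0.0, 0.9, -0.5]
width: 0.0158
```

Request:
apply_moves(
  increments=[0, 0, 0.02, 0, 0, 0, 0, 0, 0.02, 0, 0, 0, 0, 0, 0.02, 0, 0, 0, 0, 0, 0.02, 0, 0, 0, 0, 0, 0.02, 0, 0, 0, 0, 0, 0.02, 0, 0, 0, 0, 0, 0.015, 0, 0, 0, 0, 0, 0, 0, 0, 0, 0, 0, 0, 0, 0, 0],
)

```text
t: 12.57
eef_pos: [0.5442, -0.045, 0.3196]
ee_rot: [3.138, 0.001, -1.724]
force: [-0.6, -0.2, -2.8]
width: 0.0157
```

Run:
```python
from fit import *
a=save('side','pics/side5.png')[130:310,230:410]
cv2.imwrite('pics/c5.png',cv2.resize(a[:,:,::-1],(540,540),interpolation=cv2.INTER_CUBIC))
```

```text
(no output)
```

View pics/c5.png

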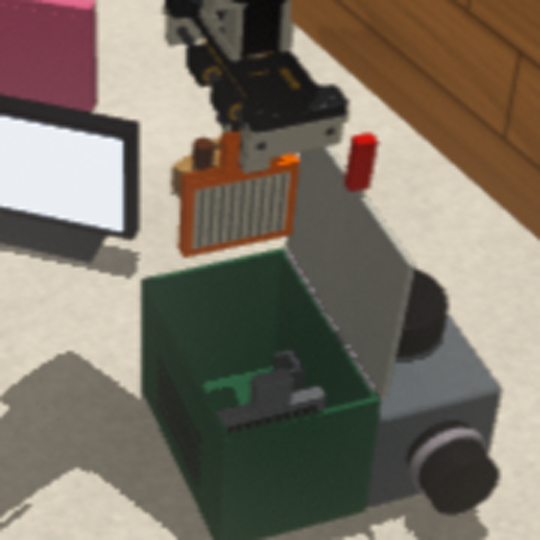

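The picture shows the cassette hanging upright above the well (crop 240,205), with the flap standing and the grey pre-filter still in its slot. I'll carry it to the light.

Request:
apply_moves(
  increments=[-0.015, 0.02, 0, 0, 0, 0, -0.015, 0.025, 0, 0, 0, 0, -0.01, 0.03, 0, 0, 0, -0.08, -0.01, 0.03, 0, 0, 0, -0.08, -0.01, 0.03, 0, 0, 0, -0.08, -0.01, 0.03, 0, 0, 0, -0.08, -0.01, 0.03, 0, 0, 0, -0.08, -0.01, 0.025, 0, 0, 0, -0.08, -0.005, 0.02, 0, 0, 0, -0.08, 0, 0.015, 0, 0, 0, -0.06, 0, 0, 0, 0, 0, 0],
)

```text
t: 13.53
eef_pos: [0.4372, 0.2172, 0.3008]
ee_rot: [3.123, -0.017, -2.381]
force: [0.7, -0.2, -1.7]
width: 0.0158
```

Request:
apply_moves(
  increments=[0.012, 0.009, 0, 0, -0.025, 0, 0, 0, -0.02, 0, 0, 0, 0, 0, -0.02, 0, 0, 0, 0, 0, -0.02, 0, 0, 0, 0, 0, -0.02, 0, 0, 0, 0, 0, 0, 0, 0, 0],
)

```text
t: 14.03
eef_pos: [0.4467, 0.2242, 0.211]
ee_rot: [3.141, -0.007, -2.373]
force: [-1.0, -1.0, -2.9]
width: 0.0155
```

Request:
apply_moves(
  increments=[0.001, 0.001, -0.015, 0, 0, -0.005, 0, 0, -0.015, 0, 0, 0, 0, 0, -0.01, 0, 0, 0, 0, 0, 0, 0, 0, 0, 0, 0, 0, 0, 0, 0, 0, 0, 0, 0, 0, 0],
)

```text
t: 14.53
eef_pos: [0.4477, 0.2222, 0.1693]
ee_rot: [-3.141, -0.012, -2.375]
force: [0.5, -1.0, 0.4]
width: 0.0156
```

Run:
```python
from fit import *
L=[]
for n in('side','top'):
  L.append(save(n,f'pics/{n}6.png'))
  for k in('filter_center','filter_grip','prefilter_center','flap_tab','glue_center','mallet_center','plane_center'):print(n,k,[(x['point'],round(x['conf'],2)) for x in finder.landmark_of(n,k)[:2]])
cv2.imwrite('pics/c6.png',cv2.resize(np.hstack([L[0][110:320,180:400],L[1][130:340,150:370]])[:,:,::-1],(800,382),interpolation=cv2.INTER_CUBIC))
s=arm.get_state();print(s['t'],s['eef_pos'],s['ee_rot'],s['force'],s['width'])
print(proj('side',[.451,.226,.12]),proj('top',[.451,.226,.12]))
```

```text
side filter_center [([230.8, 193.1], 0.7), ([232.9, 192.1], 0.24)]
side filter_grip [([233.9, 179.6], 0.73)]
side prefilter_center [([322.8, 267.7], 0.67)]
side flap_tab [([349.9, 184.0], 0.7)]
side glue_center [([378.5, 348.6], 0.91)]
side mallet_center [([323.4, 344.6], 0.79)]
side plane_center [([308.7, 181.6], 0.81)]
top filter_center [([224.1, 239.3], 0.6)]
top filter_grip [([221.2, 233.9], 0.63)]
top prefilter_center [([328.5, 208.0], 0.49)]
top flap_tab [([332.4, 162.3], 0.69)]
top glue_center [([415.0, 214.0], 0.8)]
top mallet_center [([388.3, 239.7], 0.78)]
top plane_center [([207.0, 157.5], 0.58)]
15.3333 [0.448 0.222 0.169] [-3.141 -0.012 -2.375] [ 0.026  0.586 -1.315] 0.015507110360158893
[[234.674 194.469]] [[222.758 237.203]]
```

View pics/c6.png

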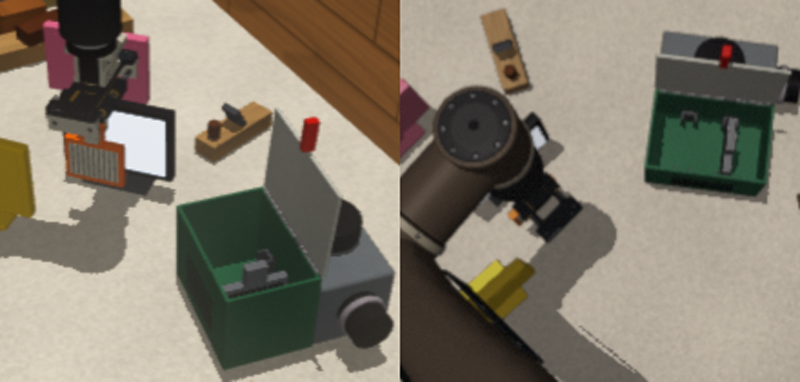

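The cassette hangs upright in front of the lit face at side (231,193), and the viewing point projects to (235,194). It is clear of the bench. The flap is upright, and the pre-filter, bottle, mallet and plane are unmoved.

```bash
python3 -c "
from station import arm
s=arm.get_state();print(s['qd'].round(3),s['width']);print(arm.job_done());s=arm.get_state();print(s['t'],s['eef_pos'],s['width'])"
```

```text
[ 0.     0.    -0.     0.001  0.     0.001] 0.015507110360158893
the job is handed in; nothing more can be done
None
the job is handed in; nothing more can be done
```

The job is handed in: the orange cassette is held at the inspection light, the flap stands open, and the grey pre-filter is still in its slot. No verdict was reported.

I swung the flap up to about 1.68 rad by its red tab. I then drew the cassette out of the +y slot and carried it to the black light with the white face, passing over the yellow and pink look-alikes.

**Last checks:**
- **Position:** I estimate the cassette's centre at about 8 mm from the viewing point and 126 mm above the bench. The networks' image points lie within about 4 px of where the viewing point should appear.
- **Attitude:** it is within about 0.02 rad of upright and of square to the light, judged by the tool pose and my fit of the light.
- **Hold:** the arm was still, with the grip at 15.5 mm on the 16 mm block.
- **Other items:** the bottle and mallet showed within 2 px of their first positions and the plane within 3 px. The pre-filter stood where the box fit puts it.

My first grip on the tab was too shallow and had drifted, so I opened and gripped again deeper. No check failed or disagreed at the end.

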